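Snap the cover onto the breakout box and hold it down

ROBOT

A 7-joint arm with a two-finger parallel gripper is mounted at the origin on a cart in front of the work surface, level with it; the furniture and walls round the work are solid. World frame = base frame: x ahead of the robot, y to its left, z up, the work surface at z = 0. Lengths are in m, angles in degrees, forces in N, time in s.
With the tool pointing down it reaches from about 0.425 to 1.025 m from the base axis. Payload 9.4 kg.
Tool frame: the origin (TCP) lies at the very end of the fingers, on their centre line; the grasp point (between the pads) lies 19 mm behind it (manip.tcp_to_grasp is the distance from the TCP to the grasp point, in m); z points along the fingers, y is the line along which they close (so a half turn about z gives the same grasp; the last joint's range is limited). The gripper opens to 85 mm and grips with 20 to 120 N. Pads are 22 mm wide; open, the fingers measure 114 mm over their backs; the gripper's body (76 mm by 85 mm) begins 54 mm behind the grasp point. The pads swing forward as they close: fully open they stand 13 mm farther back than shut.
Start: joints at [-71.946, 34.337, -0.143, 91.639, 0.103, 54.024, -4.572], TCP at [0.277, 0.67, 0.231] pointing down, gripper open.
Joint ranges: [-147.43, 147.43], [-19.82, 112.94], [-74.19, 73.91], [6.32, 146.72], [-59.91, 239.91], [6.04, 106.73], [-150.56, 150.56]. Speed limits (degrees/s): [127.2, 127.2, 172.46, 172.46, 180, 180, 180].

INTERFACE

Orientations are given as [roll, pitch, yaw] about the fixed x, y, z axes, in that order (R = Rz(yaw) Ry(pitch) Rx(roll)).
In Python, from station import manip gives the robot as it stands.
- The arm moves only by the tool play_rows, never from a script. Its argument "moves" is a list that holds one entry, the list of rows, each a list of 7 numbers: the turn, a rotation vector about the tool's x, y, z in degrees, then the shift along the tool's x, y, z in m, then the opening, from 0 (shut) to 1 (fully open). A call has 1 to 20 rows; each row is the pose to reach, as a shift and turn from the pose commanded when the call began, along the tool's axes at that moment; what a row does not reach only later rows make up. A row lasts 1/10 s, in which the tool goes at most 50 mm and 8.59 degrees, less where a joint would pass 70% of its speed; a pose out of reach is approached as far as the arm can. A call with a gripper value outside its range is refused whole. The fingers move at their own pace and stop on an object; "newtons" is the grip in N (left out, the last holds). Time passes only in rows, so rows that repeat a pose let the fingers close. It gives the time, the measured TCP pose, the force, the opening and the grip force at its end, in the units of the state.
- manip.read_state(): the state, without advancing time (a new reading comes with each control period).
- manip.get_image(name): name is "side" or "top" or "wrist"; returns (picture, depth): 480x640x3 uint8, red, green, blue; 480x640 float32, m along the optical axis (not along the pixel's ray), 0 where there is no reading.
- manip.calibration(name): a dict with "camera_matrix" (3x3 intrinsics, pixels), "xyz" and "rotation" of the camera in the world; the wrist camera has in their place "T_tool_cam" (4x4, takes a point from camera to tool coordinates, whose origin is the TCP and whose axes are the flange's). Camera axes: x right, y down, z forward; pixel columns grow to the right and rows downward; lengths in m; the calibration is good to about 2 mm. A picture is of the moment at which its call begins: read the wrist's pose just before it. calibration takes no time and is no camera call.
- manip.close_job(): hands the job in; it is judged then, once.
The state is a dict: "t": time; "joint_pos": joint angles; "joint_vel": joint speeds; "tau": joint torques, N m; "tool_pos": TCP position; "ee_rot": TCP orientation; "wrist_force": force on the tool from outside, world axes, zero at the start; "ft_torque": the same for the moment, N m; "width": opening from 0.0 (shut) to 1.0 (fully open); "grasp_force": force on a finger pad.
Only numpy, scipy, OpenCV 4.12 (cv2) and the standard library are available. Lean on these libraries where they do the work, as an engineer would, in place of code of your own. Each camera call takes 0.05 s, during which the arm holds its last target. There are 200 camera calls.

TASK

The breakout box by the column is wired and ready to close. Pull the top drawer of the small two-drawer parts cabinet out to its stop, take out the box's cover, set it on the box and press it straight down until both spring clips snap over its ends and it sits fully home. Keep pressing firmly and finish like that, still pushing the cover down, so that I can put the lock screws in; leave the other things on the desk where they are.

Things in the scene. Friction and masses are not known exactly. Their poses are not given: they have to be found in the camera images.
- cabinet: small grey metal parts cabinet, fixed, two white-fronted drawers one above the other; 205 deep x 220 wide x 135 high. Origin: centre of its underside, on the desk; the drawers face its -x (towards the robot). Top drawer: front panel up to 129 mm above the desk; tray 183 long x 203 wide inside, floor at 77 mm, side walls up to 116 mm. A 30 mm high divider fences off a right-hand lane with vacuum fittings.
- drawer_top (a joint): how far the top drawer is pulled out along the cabinet's -x, in m: 0 shut (as at the start), 0.135 at its stop. Sliding friction about 1.5 N; it stays where it is left.
- handle (a point): middle of the top drawer's handle, 112 mm above the desk; moves with the drawer. A level round steel bar 11 mm thick and 100 mm long, along the cabinet's y, its axis 35 mm in front of the drawer front, on two stems 85 mm apart: 29 mm clear behind the bar, open above and below. The lower drawer's handle is 64 mm beneath it.
- cover: the box's cover: plain grey plastic cap, 104 long (its x) x 60 wide (its y) x 32 high, 50 to 100 g, the same either way round. Starts right way up in the wide left part of the shut top drawer. Origin: centre of its underside. Lowest 16 mm: centring lip, 90 x 46, rounded below. Upper 16 mm: cap with flat upright long sides (60 mm grasp across y); its short ends have a 6 mm thick rounded edge for the clips.
- cover_top (a point): centre of the cover's flat top, 32 mm above its origin: press here. Set loosely on the box it rests on the clip beads, top about 60 mm above the desk. Pressing on from there takes 5 to 15 N; the two ends mostly click in one after the other, the force dropping suddenly each time, before the cover stands hard on the walls with its top level, 50 mm above the desk: home.
- box: breakout box base, an open grey plastic box screwed down on the desk. Origin: centre of its underside. 100 long (its x) x 56 wide (its y); with flange and clips 136 long. At the middle of each short end a spring clip arm 22 mm wide rises to 48 mm, round bead facing inwards. Two BNC jacks stick out 15 mm from its +y side, up to 22 mm above the desk.
- box_mouth (a point): centre of the box's open mouth, level with its wall tops, 34 mm above the desk. The mouth is 94 x 50 and takes the cover's lip with 2 mm play all round. With the cover home (long axis along the box's, either way round) the cover's origin is 16 mm straight below this point.
- bnc_tee: small metal BNC tee lying on the desk beyond the box, 30 x 45 x 14, origin centre of its underside. Leave alone.
- marker: marker pen lying on the desk to the right of the box, 15 x 130 x 16, origin centre of its underside. Leave alone.
- clamp: ring-shaped aluminium flange clamp lying on the desk beyond the box, 69 x 79 x 16, origin centre of its underside. Leave alone.

How it is judged (in metres and radians):
On the way, in this order (a step that is already met when the one before it is completed fails the run):
1. the top drawer is pulled out to its stop (within 5 mm) (value of joint drawer_top above 0.13 m), for 0.2 s.
2. the cover has been lifted out of the drawer (height (world z) of cover above 0.11 m), for 0.1 s.
3. the cover has snapped home on the box: down on the walls within 2 mm, level and in line (z of cover in the frame of box between 0.015 and 0.02 m and horizontal distance between cover and box below 0.004 m and angle between the z axis of cover and the z axis of box, either way round below 0.03 rad and angle between the x axis of cover and the x axis of box, either way round below 0.1 rad and angle between cover's own z axis and vertical below 0.1 rad), for 0.2 s.
At the end, for the whole second after the job is handed in: The cover is snapped home on the box (within 2 mm of fully down, 4 mm sideways, level within 0.03 rad, long axes in line within 0.1 rad) and the robot is still pushing it down onto the box with more than 4 N (all of step 3 and contact force between cover and box above 4 N and (contact force between cover and the fingers above 3 N or contact force between cover and the arm above 3 N) and linear speed of cover below 0.02 m/s); the arm keeps its last pose, push and grip.
It fails at once if the flange clamp on the desk was pushed more than 3 cm (distance of clamp from where it was at the start of the episode above 0.03 m).
It fails at once if the BNC tee on the desk was pushed more than 3 cm (distance of bnc_tee from where it was at the start of the episode above 0.03 m).
It fails at once if the marker pen on the desk was pushed more than 3 cm (distance of marker from where it was at the start of the episode above 0.03 m).
It also fails if it takes over 58 s, if anything falls off the work surface, if the arm or the gripper's body presses on something with over 40 N, if the wrist force passes 120 N, or if a joint passes its speed limit or range.

## Working session

There is one attempt and no reset: what is moved stays moved. The work goes in short steps, Python scripts to look and compute and a tool call to move; the robot and the scene stay as the last step left them, time stands still between calls to the robot, and variables do not carry over. Pictures are saved under pics/ and viewed, at most 10 in all, crops included, and the job is handed in when it is done.

Besides the shell and the picture viewer there is one more tool, called as a command line: name --argument value ..., lists and objects as JSON in quotes. play_rows: Moves the arm, as the interface text tells. Its arguments: {"type":"object","properties":{"moves":{"type":"array"},"newtons":{"type":"number"}},"required":["moves"]}

```bash
mkdir -p pics; ls
cat > h.py <<'E'
import numpy as np, cv2
from station import manip
from scipy.spatial.transform import Rotation as R
def cam(name, st=None):
    c=manip.calibration(name); K=np.array(c["camera_matrix"])
    if name=="wrist":
        T=np.eye(4); T[:3,:3]=R.from_euler("xyz",st["ee_rot"],degrees=True).as_matrix(); T[:3,3]=st["tool_pos"]
        T=T@np.array(c["T_tool_cam"]); return K,T[:3,:3],T[:3,3]
    r=np.array(c["rotation"],float); 
    if r.shape!=(3,3): r=R.from_euler("xyz",r,degrees=True).as_matrix()
    return K,r,np.array(c["xyz"])
def shot(name,tag=None):
    st=manip.read_state(); im,d=manip.get_image(name)
    np.savez(f"pics/{tag or name}.npz",im=im,d=d)
    cv2.imwrite(f"pics/{tag or name}.png",im[:,:,::-1]); return im,d,cam(name,st),st
def pts(d,c):
    K,r,t=c; v,u=np.indices(d.shape); 
    p=np.stack([(u-K[0,2])/K[0,0]*d,(v-K[1,2])/K[1,1]*d,d],-1)@r.T+t; p[d==0]=np.nan; return p
def ray(uv,z,c):
    K,r,t=c; q=np.c_[np.atleast_2d(uv),np.ones(len(np.atleast_2d(uv)))]@np.linalg.inv(K).T@r.T
    return t+q*((z-t[2])/q[:,2:])
E
python3 - <<'E'
from h import *
for n in("top","side"):
    im,d,c,st=shot(n); p=pts(d,c); print(n,c[2],c[1][:,2])
print(st)
E
```

```text
pics
top [ 0.40833612 -0.04028293  0.93151695] [ 0.22619466  0.01492723 -0.97396774]
side [0.51011366 0.79719708 0.83092094] [ 0.06018752 -0.74894922 -0.65988827]
{'t': 0.05, 'joint_pos': array([-71.94684106,  34.38422906,  -0.14540839,  91.67999494,
         0.10338732,  54.02466736,  -4.57185707]), 'joint_vel': array([-0.0529932 , -0.0497237 , -0.04382677, -0.00095197, -0.03076003,
       -0.057443  , -0.00569685]), 'tau': array([ 6.32339987e-03, -7.78726315e+01,  1.57140926e+00, -2.58918607e+01,
        1.25086241e-02,  5.52637342e-03,  1.83130447e-05]), 'tool_pos': array([0.27667543, 0.66962571, 0.2304265 ]), 'ee_rot': array([-1.79911636e+02,  8.52676155e-03,  1.57555854e+02]), 'wrist_force': array([-1.05118273, -0.21144422, -0.0956991 ]), 'ft_torque': array([-0.04501075, -0.05048234, -0.04570693]), 'grasp_force': 0.0, 'width': 1.001874923574099}
```

View pics/top.png

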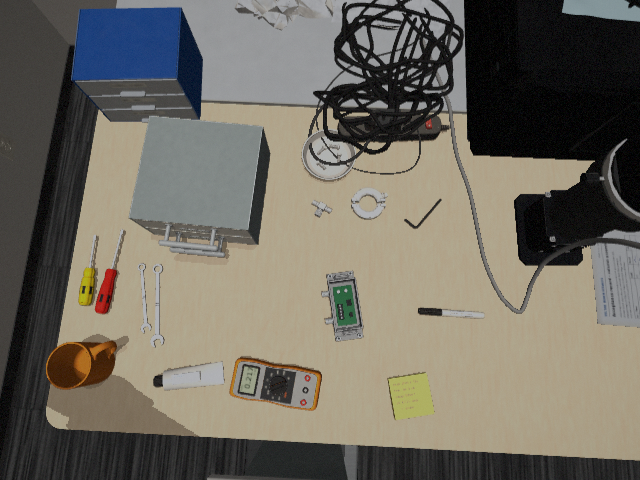

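View pics/side.png

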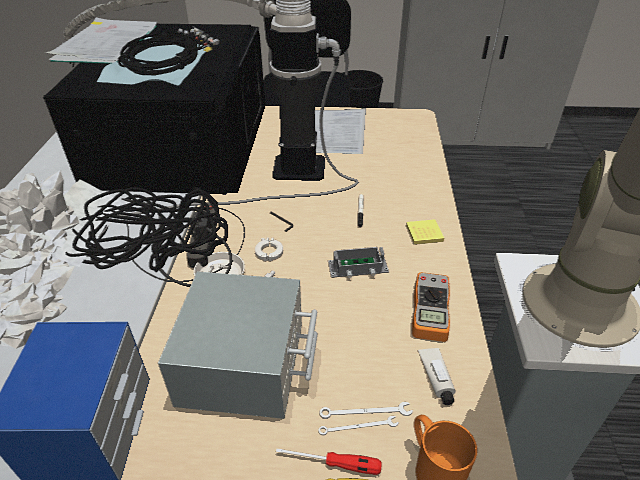

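The pictures show the cabinet at about (200,180) in the top view, with its handle bars near (193,248). The box is at (343,306), the marker at (450,313), the tee at (320,208) and the clamp at (368,203).

Run:
```python
from h import *
for n in("top","side"):
    z=np.load(f"pics/{n}.npz"); d=z["d"]; c=cam(n); p=pts(d,c)
    u0,u1,v0,v1=(110,290,100,270) if n=="top" else (150,340,260,430)
    m=np.zeros(d.shape,bool); m[v0:v1,u0:u1]=1
    t=m&(abs(p[...,2]-.135)<.006); 
    cs=max(cv2.findContours(t.astype(np.uint8),cv2.RETR_EXTERNAL,cv2.CHAIN_APPROX_NONE)[0],key=cv2.contourArea)
    mm=np.zeros(d.shape,np.uint8); cv2.drawContours(mm,[cs],-1,1,-1); 
    q=p[(mm>0)&t]; print(n,"cab top z",np.median(q[:,2]),"n",len(q))
    # contour rays onto z=.135
    print(cv2.minAreaRect(ray(cs[:,0].astype(float),.135,c)[:,:2].astype(np.float32)*1000))
    print("table z",np.nanmedian(p[330:350,200:240,2] if n=="top" else p[420:440,300:318,2]))
    # box
    u0,u1,v0,v1=(312,375,262,350) if n=="top" else (320,400,235,290)
    m[:]=0; m[v0:v1,u0:u1]=1
    for lo,hi in((.006,.06),(.027,.06),(.04,.056)):
        q=p[m&(p[...,2]>lo)&(p[...,2]<hi)]
        if len(q)>5: print("box",lo,len(q),cv2.minAreaRect(q[:,:2].astype(np.float32)*1000),np.percentile(q[:,2],[50,95]))
    # handle
    C=None
    hq=p[(p[...,2]>.105)&(p[...,2]<.125)&(p[...,0]>.4)&(p[...,0]<.75)&(p[...,1]>.1)&(p[...,1]<.5)]
    if len(hq)>5: print("handle",len(hq),cv2.minAreaRect(hq[:,:2].astype(np.float32)*1000),np.median(hq,0),hq.min(0),hq.max(0))
```

```text
top cab top z 0.13485647973446896 n 12322
((704.7363891601562, 203.0741729736328), (220.94403076171875, 206.19308471679688), 86.96863555908203)
table z -0.0003815767251535984
box 0.006 1359 ((480.28717041015625, -77.4458236694336), (134.5587615966797, 71.45296478271484), 10.664921760559082) [0.01127345 0.04512944]
box 0.027 377 ((481.8465270996094, -85.0120849609375), (114.67047119140625, 56.02981185913086), 10.683890342712402) [0.03420106 0.04716976]
box 0.04 115 ((481.8445739746094, -85.09162902832031), (114.73763275146484, 26.275787353515625), 10.132560729980469) [0.04562174 0.04860207]
handle 755 ((583.838623046875, 209.73287963867188), (217.7366485595703, 42.267181396484375), 87.11646270751953) [0.57978525 0.21153361 0.11585062] [0.5607009  0.10000076 0.10507894] [0.61037997 0.31743439 0.12494172]
side cab top z 0.136373776574988 n 11218
((704.75341796875, 205.41802978515625), (226.43710327148438, 206.43272399902344), 86.94339752197266)
table z 0.0012378754442727846
box 0.006 1299 ((482.3045654296875, -115.59361267089844), (148.10696411132812, 157.25924682617188), 2.5536985397338867) [0.02004346 0.03936599]
box 0.027 423 ((481.5413818359375, -85.49836730957031), (114.85295867919922, 62.729000091552734), 9.935551643371582) [0.0335409  0.04766412]
box 0.04 65 ((481.671142578125, -84.45347595214844), (114.15825653076172, 29.413818359375), 10.35053825378418) [0.04679031 0.05037735]
handle 1214 ((626.1049194335938, 243.86463928222656), (255.47055053710938, 119.34561157226562), 53.24293899536133) [0.6075492  0.29882661 0.11657027] [0.56040139 0.1058161  0.10504128] [0.74997089 0.31965865 0.12487599]
```

```bash
cat >> h.py <<'E'
def row(xyz,yaw,st=None,roll=180.):
    st=st or manip.read_state(); A=R.from_euler("xyz",st["ee_rot"],degrees=True); B=R.from_euler("xyz",[roll,0,yaw],degrees=True)
    w=(A.inv()*B).as_rotvec(degrees=True); s=A.inv().apply(np.array(xyz)-st["tool_pos"])
    print("row",w.round(2),s.round(4)); return w,s
E
python3 - <<'E'
from h import *
a=np.radians(-3.04); M=np.array([[np.cos(a),np.sin(a)],[-np.sin(a),np.cos(a)]]); o=np.array([.7047,.204])
for n in("top","side"):
    d=np.load(f"pics/{n}.npz")["d"]; p=pts(d,cam(n)); q=(p[...,:2]-o)@M.T
    m=(abs(q[...,1])<.04)&(q[...,0]>-.16)&(q[...,0]<-.125)&(p[...,2]>.09)&(p[...,2]<.13)
    h=np.c_[q[m],p[m][:,2]]; print(n,m.sum(),np.percentile(h,[2,25,50,75,98],axis=0).round(4).tolist())
    m=(abs(q[...,1])<.3)&(q[...,0]>-.15)&(q[...,0]<-.130)&(p[...,2]>.10)&(p[...,2]<.13)
    print("y range",q[m][:,1].min(),q[m][:,1].max())
for X in(-.1395,):
    print(o+M.T@[X,0])
h=o+M.T@[-.1395,0]
row([h[0],h[1],.19],86.96)
E
```

```text
top 264 [[-0.1419, -0.0383, 0.1117], [-0.1398, -0.0199, 0.1148], [-0.1371, 0.0007, 0.1163], [-0.1343, 0.0208, 0.1174], [-0.1294, 0.0388, 0.1194]]
y range -0.05530978570574787 0.05294391794233873
side 220 [[-0.1425, -0.0393, 0.1132], [-0.1404, -0.0186, 0.1164], [-0.1375, 0.0008, 0.1176], [-0.1348, 0.021, 0.1186], [-0.1317, 0.0381, 0.1201]]
y range -0.0545307264814817 0.055462850714162085
[0.56539631 0.21139812]
row [-6.00e-02  5.00e-02  7.06e+01] [-0.4418 -0.3133  0.041 ]
```

play_rows --moves '[[[0, 0, 8, -0.04, -0.03, 0, 0.3], [0, 0, 16, -0.08, -0.06, 0, 0.3], [0, 0, 70.6, -0.44, -0.313, 0.04, 0.3], [0, 0, 70.6, -0.44, -0.313, 0.04, 0.3], [0, 0, 70.6, -0.44, -0.313, 0.04, 0.3], [0, 0, 70.6, -0.44, -0.313, 0.04, 0.3], [0, 0, 70.6, -0.44, -0.313, 0.04, 0.3], [0, 0, 70.6, -0.44, -0.313, 0.04, 0.3], [0, 0, 70.6, -0.44, -0.313, 0.04, 0.3], [0, 0, 70.6, -0.44, -0.313, 0.04, 0.3], [0, 0, 70.6, -0.44, -0.313, 0.04, 0.3], [0, 0, 70.6, -0.44, -0.313, 0.04, 0.3], [0, 0, 70.6, -0.44, -0.313, 0.04, 0.3], [0, 0, 70.6, -0.44, -0.313, 0.04, 0.3], [0, 0, 70.6, -0.44, -0.313, 0.04, 0.3], [0, 0, 70.6, -0.44, -0.313, 0.04, 0.3]]]' --newtons 40

```text
t: 1.7
tool_pos: [0.5634, 0.2142, 0.1913]
ee_rot: [-180.0, -0.0, 87.1]
wrist_force: [1.0, -0.2, 0.9]
width: 0.298
grasp_force: 0.0
```

Run:
```python
from h import *
im,d,c,st=shot("wrist","w1"); print(st["t"],st["tool_pos"],st["ee_rot"],st["width"],st["joint_pos"])
p=pts(d,c); a=np.radians(-3.04); M=np.array([[np.cos(a),np.sin(a)],[-np.sin(a),np.cos(a)]]); o=np.array([.7047,.204])
q=(p[...,:2]-o)@M.T
m=(abs(q[...,1])<.06)&(q[...,0]>-.17)&(q[...,0]<-.125)&(p[...,2]>.105)&(p[...,2]<.13)
if m.sum(): print(m.sum(),np.percentile(np.c_[q[m],p[m][:,2]],[2,50,98],axis=0).round(4).tolist())
h=o+M.T@[-.1375,0]; row([h[0],h[1],.093],86.96)
```

```text
1.7 [0.56339319 0.21415399 0.19132433] [-1.79992330e+02 -1.91601299e-02  8.70774732e+01] 0.2980188231650919 [-38.45575596  29.55802669  18.00265808 111.15997309 -13.39305031
  41.28038145 -15.44925874]
3045 [[-0.1417, -0.0524, 0.1121], [-0.1362, 0.0051, 0.1157], [-0.1264, 0.0502, 0.1177]]
row [-0.   -0.01  0.1 ] [-0.0024  0.004   0.0983]
```

View pics/w1.png

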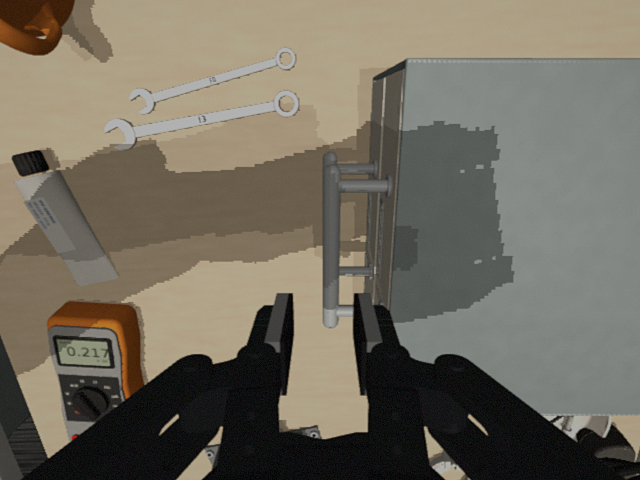

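The bar runs down column 331 (rows 155–325) between the fingers at columns 283 and 367, so I can go down on it.

play_rows --moves '[[[0, 0, 0, -0.0025, 0.004, 0.03, 0.3], [0, 0, 0, -0.0025, 0.004, 0.055, 0.3], [0, 0, 0, -0.0025, 0.004, 0.08, 0.3], [0, 0, 0, -0.0025, 0.004, 0.098, 0.3], [0, 0, 0, -0.0025, 0.004, 0.098, 0.05], [0, 0, 0, -0.0025, 0.004, 0.098, 0.05], [0, 0, 0, -0.0025, 0.004, 0.098, 0.05], [0, 0, 0, -0.0025, 0.004, 0.098, 0.05]]]' --newtons 40

```text
t: 2.55
tool_pos: [0.5671, 0.2106, 0.0926]
ee_rot: [-179.9, 0.0, 87.0]
wrist_force: [1.8, 3.2, -16.8]
width: 0.113
grasp_force: 38.7
```

play_rows --moves '[[[0, 0, 0, 0, -0.005, 0, 0.05], [0, 0, 0, 0, -0.02, 0, 0.05], [0, 0, 0, 0, -0.04, 0, 0.05], [0, 0, 0, 0, -0.06, 0, 0.05], [0, 0, 0, 0, -0.08, 0, 0.05], [0, 0, 0, 0, -0.1, 0, 0.05], [0, 0, 0, 0, -0.115, 0, 0.05], [0, 0, 0, 0, -0.125, 0, 0.05], [0, 0, 0, 0, -0.13, 0, 0.05], [0, 0, 0, 0, -0.134, 0, 0.05], [0, 0, 0, 0, -0.136, 0, 0.05], [0, 0, 0, 0, -0.137, 0, 0.05], [0, 0, 0, 0, -0.138, 0, 0.05], [0, 0, 0, 0, -0.138, 0, 0.05], [0, 0, 0, 0, -0.138, 0, 0.05]]]'

```text
t: 4.05
tool_pos: [0.4333, 0.2176, 0.0928]
ee_rot: [179.7, -0.0, 86.9]
wrist_force: [13.4, 0.5, -38.6]
width: 0.111
grasp_force: 38.7
```

play_rows --moves '[[[0, 0, 0, 0, 0.001, 0, 0.3], [0, 0, 0, 0, 0.001, 0, 0.3], [0, 0, 0, 0, 0.001, -0.002, 0.3], [0, 0, 0, 0, 0.001, -0.04, 0.3], [0, 0, 0, 0, 0.001, -0.08, 0.3], [0, 0, 0, -0.03, 0.03, -0.13, 0.6], [0, 0, 0, -0.05, 0.07, -0.18, 0.9], [0, 0, 0, -0.06, 0.09, -0.18, 1], [0, 0, 0, -0.06, 0.09, -0.18, 1], [0, 0, 0, -0.06, 0.09, -0.18, 1]]]'

```text
t: 5.05
tool_pos: [0.5168, 0.1521, 0.2742]
ee_rot: [179.9, -0.1, 86.8]
wrist_force: [-0.0, 1.2, -1.0]
width: 1.002
grasp_force: 0.0
```

Run:
```python
from h import *
im,d,c,st=shot("wrist","w2"); print(st["t"],st["tool_pos"],st["ee_rot"],st["width"],st["wrist_force"])
```

```text
5.05 [0.51684732 0.15206395 0.27417162] [ 1.79933586e+02 -6.43214965e-02  8.68493244e+01] 1.002180385566255 [-0.00294734  1.22568395 -0.99581703]
```

View pics/w2.png

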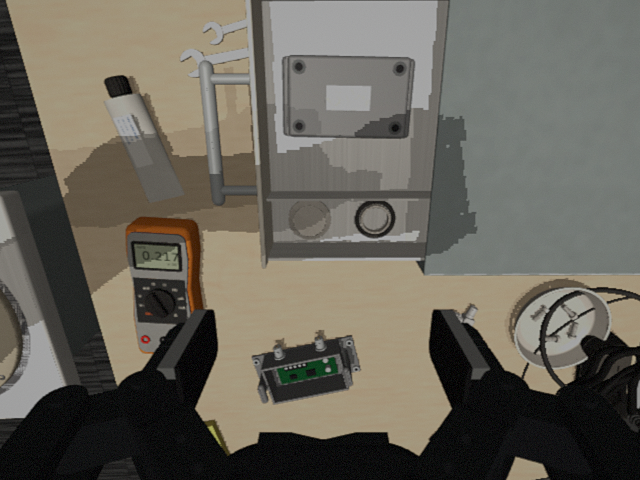

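The drawer is open. The cover lies with its long axis along the cabinet's x, at columns 284–412, rows 56–137. The box is visible at (305,370).

Run:
```python
from h import *
z=np.load("pics/w2.npz"); st=manip.read_state(); d=z["d"]; c=cam("wrist",st); p=pts(d,c)
m=np.zeros(d.shape,bool); m[30:165,275:425]=1
q=m&(p[...,2]>.103)&(p[...,2]<.115)
cs=max(cv2.findContours(q.astype(np.uint8),cv2.RETR_EXTERNAL,cv2.CHAIN_APPROX_NONE)[0],key=cv2.contourArea)
print("cover",cv2.minAreaRect(ray(cs[:,0].astype(float),.109,c)[:,:2].astype(np.float32)*1000),np.median(p[q][:,2]))
print("tray floor",np.nanmedian(p[160:180,300:400,2]), "divider z",np.nanpercentile(p[188:200,290:420,2],95))
r=cv2.minAreaRect(ray(cs[:,0].astype(float),.109,c)[:,:2].astype(np.float32))
m[:]=0;m[320:410,245:370]=1
for lo in(.027,.04):
    b=p[m&(p[...,2]>lo)&(p[...,2]<.06)]; print("box",len(b),cv2.minAreaRect(b[:,:2].astype(np.float32)*1000))
```

```text
cover ((539.47509765625, 239.01124572753906), (59.08391571044922, 92.14535522460938), 85.81389617919922) 0.10719507783819679
tray floor 0.0753178947460888 divider z 0.10523074978760094
box 1250 ((480.12249755859375, -87.64714813232422), (115.11003112792969, 58.92051315307617), 10.592262268066406)
box 264 ((479.9527587890625, -86.787841796875), (115.10070037841797, 26.824743270874023), 10.759695053100586)
```

Run:
```python
from h import *
print(manip.calibration("wrist")["T_tool_cam"]); print(manip.read_state()["joint_pos"])
row([.5395,.239,.20],-4.2); row([.5395,.239,.20],175.8)
```

```text
[[-1.00753375e-03 -9.44345814e-01 -3.28952836e-01  8.33620263e-02]
 [ 9.99999446e-01 -1.05124539e-03 -4.49730453e-05  5.38341558e-04]
 [-3.03340045e-04 -3.28952699e-01  9.44346351e-01 -1.41786390e-01]
 [ 0.00000000e+00  0.00000000e+00  0.00000000e+00  1.00000000e+00]]
[-40.19378255  19.64476947  23.75897006 114.49043792 -10.56420542
  47.93558438 -13.61391434]
row [-5.000e-02  1.000e-02  9.114e+01] [0.0874 0.0191 0.0733]
row [-1.000e-02 -5.000e-02 -8.886e+01] [0.0874 0.0191 0.0733]
```

play_rows --moves '[[[0, 0, 45, 0.04, 0.01, 0, 1], [0, 0, 45, 0.04, 0.01, 0, 1], [0, 0, 45, 0.04, 0.01, 0, 1], [0, 0, 45, 0.04, 0.01, 0, 1], [0, 0, 45, 0.04, 0.01, 0, 1], [0, 0, 91.1, 0.087, 0.019, 0.07, 1], [0, 0, 91.1, 0.087, 0.019, 0.07, 1], [0, 0, 91.1, 0.087, 0.019, 0.07, 1], [0, 0, 91.1, 0.087, 0.019, 0.07, 1], [0, 0, 91.1, 0.087, 0.019, 0.07, 1], [0, 0, 91.1, 0.087, 0.019, 0.07, 1], [0, 0, 91.1, 0.087, 0.019, 0.07, 1], [0, 0, 91.1, 0.087, 0.019, 0.07, 1], [0, 0, 91.1, 0.087, 0.019, 0.07, 1]]]'

```text
t: 6.5
tool_pos: [0.5397, 0.2388, 0.203]
ee_rot: [180.0, 0.0, -4.0]
wrist_force: [0.6, 0.3, -0.6]
width: 1.004
grasp_force: 0.0
```

Run:
```python
from h import *
im,d,c,st=shot("wrist","w3"); print(st["t"],st["tool_pos"],st["ee_rot"],st["joint_pos"])
p=pts(d,c); q=(p[...,2]>.101)&(p[...,2]<.1145)&(p[...,0]>.48)&(p[...,0]<.597)&(p[...,1]>.19)&(p[...,1]<.29)
cs=max(cv2.findContours(q.astype(np.uint8),cv2.RETR_EXTERNAL,cv2.CHAIN_APPROX_NONE)[0],key=cv2.contourArea)
print(cv2.boundingRect(cs),cv2.minAreaRect(ray(cs[:,0].astype(float),.109,c)[:,:2].astype(np.float32)*1000),np.median(p[q][:,2]))
row([.5395,.239,.087],-4.2)
t=shot("top","top2"); d=t[1];c=t[2];p=pts(d,c)
q=(p[...,2]>.101)&(p[...,2]<.1145)&(p[...,0]>.48)&(p[...,0]<.597)&(p[...,1]>.19)&(p[...,1]<.29)
print(q.sum(),cv2.minAreaRect(p[q][:,:2].astype(np.float32)*1000))
```

```text
6.5 [0.53970748 0.23883607 0.2030499 ] [ 1.79999115e+02  4.23136074e-02 -3.99318609e+00] [-58.73354499  33.60241936  45.26922943 113.12529642 -32.67286903
  46.78249704 -88.9450254 ]
(274, 164, 94, 133) ((543.216552734375, 238.9378662109375), (59.03838348388672, 92.667724609375), 85.7054214477539) 0.10815819434050289
row [-0.01  0.03  0.16] [-0.0004 -0.0002  0.1162]
1079 ((541.6351928710938, 241.14791870117188), (60.252689361572266, 99.67761993408203), 85.52357482910156)
```

View pics/w3.png

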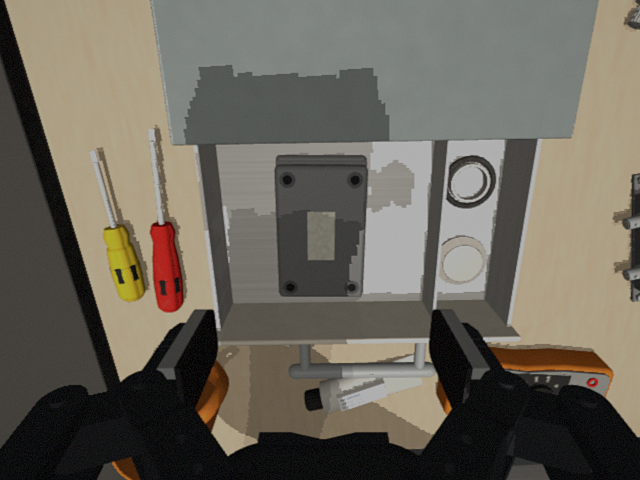

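The cover sits at columns 274–368, rows 164–297, centred between the fingers. I'll go down and grip it.

play_rows --moves '[[[0, 0, 0.2, 0.002, 0, 0.045, 1], [0, 0, 0.2, 0.002, 0, 0.085, 1], [0, 0, 0.2, 0.002, 0, 0.11, 1], [0, 0, 0.2, 0.002, 0, 0.123, 1], [0, 0, 0.2, 0.002, 0, 0.123, 0.8], [0, 0, 0.2, 0.002, 0, 0.123, 0.6], [0, 0, 0.2, 0.002, 0, 0.123, 0.6], [0, 0, 0.2, 0.002, 0, 0.123, 0.6], [0, 0, 0.2, 0.002, 0, 0.123, 0.6], [0, 0, 0.2, 0.002, 0, 0.123, 0.6]]]' --newtons 50

```text
t: 7.6
tool_pos: [0.5429, 0.2388, 0.0814]
ee_rot: [-179.9, -0.1, -4.3]
wrist_force: [-0.4, -0.5, 7.4]
width: 0.694
grasp_force: 54.4
```

play_rows --moves '[[[0, 0, 0, 0, 0, -0.01, 0.6], [0, 0, 0, 0, 0, -0.04, 0.6], [0, 0, 0, 0, 0, -0.08, 0.6], [0, 0, 0, 0, 0, -0.12, 0.6], [0, 0, 0, 0, 0, -0.15, 0.6], [0, 0, 0, 0, 0, -0.15, 0.6], [0, 0, 0, 0, 0, -0.15, 0.6]]]'

```text
t: 8.3
tool_pos: [0.5421, 0.2388, 0.2311]
ee_rot: [-179.9, -0.0, -4.3]
wrist_force: [-1.3, 0.2, -1.0]
width: 0.696
grasp_force: 54.1
```

Run:
```python
from h import *
im,d,c,st=shot("wrist","w4"); print(st)
i=shot("side","s4")
a=im; b=i[0][100:400,150:450]
cv2.imwrite("pics/c4.png",np.hstack([cv2.resize(a,(400,300)),cv2.resize(b,(400,300))])[:,:,::-1])
```

```text
{'t': 8.3, 'joint_pos': array([-60.17152893,  32.04594927,  47.52260386, 111.43848897,
       -30.8337268 ,  49.91511932, -90.6981092 ]), 'joint_vel': array([ 0.53953004,  1.80380558, -1.42938794,  1.21275436, -0.52400694,
       -0.39619074,  0.33708223]), 'tau': array([ 1.34691400e-01, -6.01855445e+01,  1.37247902e+01, -2.21366787e+01,
        1.25153647e-01,  4.50099539e-02, -7.28112739e-02]), 'tool_pos': array([0.54212419, 0.23876055, 0.23109244]), 'ee_rot': array([-1.79928677e+02, -4.34195410e-02, -4.31538209e+00]), 'wrist_force': array([-1.29131612,  0.179847  , -1.01941971]), 'ft_torque': array([-0.06758324, -0.00800461, -0.00567131]), 'grasp_force': 54.10476163029671, 'width': 0.6961963086540017}
```

View pics/c4.png

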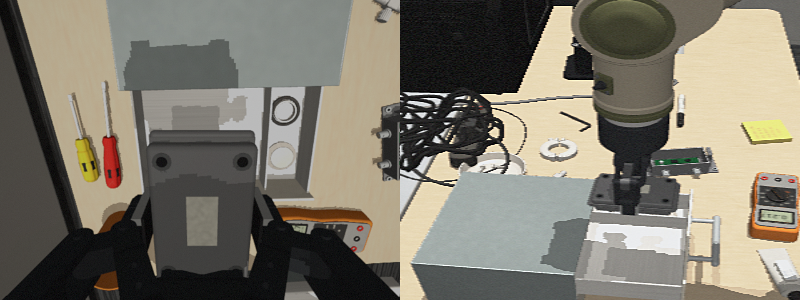

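The cover is held level and square in the fingers, clear of the drawer. Next I move beside the box to see both in one wrist view.

Run:
```python
from h import *
row([.46,.02,.231],10.5)
```

```text
row [  0.02   0.08 -14.83] [-0.0648  0.2241 -0.0012]
```

play_rows --moves '[[[0, 0, -4, -0.008, 0.025, 0, 0.6], [0, 0, -9, -0.02, 0.06, 0, 0.6], [0, 0, -14.8, -0.035, 0.1, 0, 0.6], [0, 0, -14.8, -0.045, 0.14, 0, 0.6], [0, 0, -14.8, -0.055, 0.18, 0, 0.6], [0, 0, -14.8, -0.062, 0.21, 0, 0.6], [0, 0, -14.8, -0.065, 0.22, 0, 0.6], [0, 0, -14.8, -0.065, 0.224, 0, 0.6], [0, 0, -14.8, -0.065, 0.224, 0, 0.6], [0, 0, -14.8, -0.065, 0.224, 0, 0.6]]]'

```text
t: 9.4
tool_pos: [0.461, 0.0211, 0.23]
ee_rot: [180.0, 0.0, 10.5]
wrist_force: [-0.1, 0.4, -1.1]
width: 0.694
grasp_force: 54.1
```

Run:
```python
from h import *
im,d,c,st=shot("wrist","w5"); print(st["t"],st["tool_pos"],st["ee_rot"],st["wrist_force"],st["width"])
K,r,t=c; p=pts(d,c); A=R.from_euler("xyz",st["ee_rot"],degrees=True).as_matrix(); g=(p-st["tool_pos"])@A
# held cover in tool frame
q=(abs(g[...,2]+.03)<.012)&(abs(g[...,0])<.07)&(abs(g[...,1])<.034)
G=g[q]; print("cover tool",q.sum(),np.percentile(G,[1,50,99],axis=0).round(4).tolist())
top=q&(abs(g[...,2]-np.median(G[:,2]))<.003); r_=cv2.minAreaRect(g[top][:,:2].astype(np.float32)*1000); print(r_, np.median(g[top][:,2]))
b=(p[...,2]>.026)&(p[...,2]<.055)&(abs(p[...,0]-.481)<.09)&(abs(p[...,1]+.085)<.06)
print("box tool",b.sum(),cv2.minAreaRect(g[b][:,:2].astype(np.float32)*1000)); b&=p[...,2]>.041
print(cv2.minAreaRect(g[b][:,:2].astype(np.float32)*1000),"world",cv2.minAreaRect(p[b][:,:2].astype(np.float32)*1000))
i,d,c,_=shot("top","top5"); p=pts(d,c); g=(p-st["tool_pos"])@A
b=(p[...,2]>.026)&(p[...,2]<.055)&(abs(p[...,0]-.481)<.09)&(abs(p[...,1]+.085)<.06)
print("top box",b.sum(),cv2.minAreaRect(p[b][:,:2].astype(np.float32)*1000))
q=(abs(g[...,2]+.028)<.008)&(abs(g[...,0])<.07)&(abs(g[...,1])<.04)
print("top cover tool",q.sum(),np.percentile(g[q],[1,50,99],axis=0).round(4).tolist())
i,d,c,_=shot("side","side5"); p=pts(d,c); g=(p-st["tool_pos"])@A
q=(abs(g[...,2]+.028)<.02)&(abs(g[...,0])<.07)&(abs(g[...,1])<.04)
print("side cover tool",q.sum(),np.percentile(g[q],[1,50,99],axis=0).round(4).tolist())
b=(p[...,2]>.026)&(p[...,2]<.055)&(abs(p[...,0]-.481)<.09)&(abs(p[...,1]+.085)<.06)
print("side box",b.sum(),cv2.minAreaRect(p[b][:,:2].astype(np.float32)*1000))
```

```text
9.4 [0.46102333 0.0211453  0.22995826] [1.79986511e+02 2.22188559e-02 1.05467253e+01] [-0.10986439  0.42383212 -1.09886506] 0.6938805391064256
cover tool 36501 [[-0.0383, -0.0312, -0.0413], [0.01, 0.0011, -0.0268], [0.0451, 0.0318, -0.0216]]
((0.41803741455078125, -0.13979721069335938), (91.0426254272461, 67.97367095947266), 0.8066253066062927) -0.026769164183352408
box tool 2097 ((0.8347892761230469, 110.59066009521484), (56.661048889160156, 114.64305114746094), 89.98645782470703)
((0.8172950744628906, 110.17835235595703), (114.61610412597656, 27.1492862701416), 0.05177628993988037) world ((481.93035888671875, -87.07858276367188), (114.61457824707031, 27.149152755737305), 10.494990348815918)
top box 378 ((481.783447265625, -85.02644348144531), (114.59513092041016, 56.066429138183594), 10.541949272155762)
top cover tool 147 [[-0.048, 0.0036, -0.0298], [-0.042, 0.0205, -0.0267], [-0.0285, 0.0288, -0.0234]]
side cover tool 1037 [[-0.0525, -0.0387, -0.0413], [0.0131, -0.0161, -0.0279], [0.0488, 0.0319, -0.0099]]
side box 446 ((481.2961730957031, -84.91004180908203), (114.8956069946289, 61.89264678955078), 9.47535228729248)
```

View pics/w5.png

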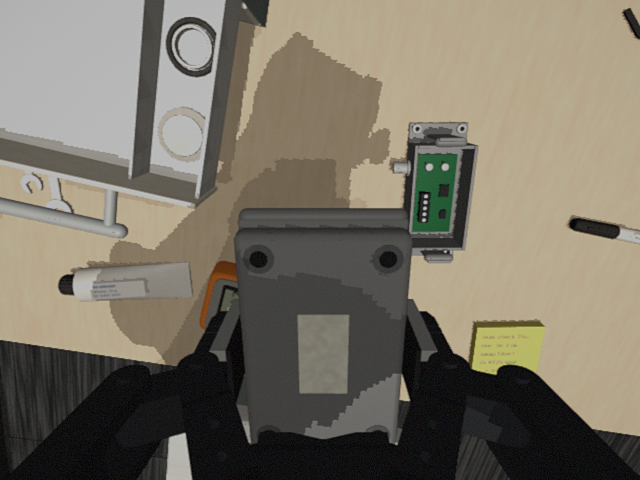

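The held cover is square at columns 236–410, and the box is to its right at (440,190), parallel to it. I'll move over it to a low hover and check against the front clip.

play_rows --moves '[[[0, 0, 0, 0, 0.03, 0, 0.6], [0, 0, 0, 0, 0.065, 0, 0.6], [0, 0, 0, 0.0005, 0.095, 0.03, 0.6], [0, 0, 0, 0.0005, 0.109, 0.07, 0.6], [0, 0, 0, 0.0005, 0.109, 0.11, 0.6], [0, 0, 0, 0.0005, 0.109, 0.145, 0.6], [0, 0, 0, 0.0005, 0.109, 0.165, 0.6], [0, 0, 0, 0.0005, 0.109, 0.165, 0.6], [0, 0, 0, 0.0005, 0.109, 0.165, 0.6]]]'

```text
t: 10.45
tool_pos: [0.4809, -0.0871, 0.0654]
ee_rot: [-180.0, 0.0, 10.5]
wrist_force: [0.4, 0.8, -0.6]
width: 0.692
grasp_force: 54.1
```

Run:
```python
from h import *
im,d,c,st=shot("wrist","w6"); print(st["t"],st["tool_pos"],st["ee_rot"],st["wrist_force"],st["width"])
p=pts(d,c); A=R.from_euler("xyz",st["ee_rot"],degrees=True).as_matrix(); g=(p-st["tool_pos"])@A
for lo,hi in((.003,.012),(.038,.056)):
    b=(p[...,2]>lo)&(p[...,2]<hi)&(g[...,0]>.045)&(g[...,0]<.08)&(abs(g[...,1])<.032)
    if b.sum(): print(lo,b.sum(),np.percentile(g[b],[1,50,99],axis=0).round(4).tolist())
im2,d,c,_=shot("side","side6"); p=pts(d,c); g=(p-st["tool_pos"])@A
a=im[60:480,140:500]; b=im2[200:300,300:430]
cv2.imwrite("pics/c6.png",np.hstack([cv2.resize(a,(400,467)),cv2.resize(b,(400,467))])[:,:,::-1])
```

```text
10.45 [ 0.48090286 -0.08709665  0.06538451] [-1.79989382e+02  3.74309064e-02  1.04502922e+01] [ 0.40644174  0.75104134 -0.56496133] 0.6915609401811215
0.003 2135 [[0.0507, -0.0264, 0.0543], [0.0613, 0.0001, 0.0615], [0.0685, 0.0276, 0.0623]]
0.038 1123 [[0.0507, -0.0124, 0.0179], [0.0554, 0.0007, 0.02], [0.0585, 0.0139, 0.0268]]
```

View pics/c6.png

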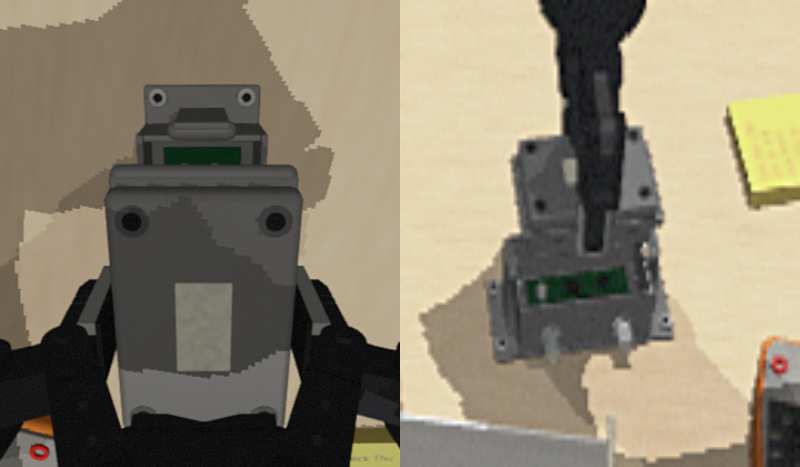

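The clip, centred at column 202, lines up with the cover's centre at column 204 to under 1 mm, so I can lower it.

play_rows --moves '[[[0, 0, 0, 0.0005, 0.0003, 0.015, 0.6], [0, 0, 0, 0.0005, 0.0003, 0.024, 0.6], [0, 0, 0, 0.0005, 0.0003, 0.027, 0.6], [0, 0, 0, 0.0005, 0.0003, 0.029, 0.6], [0, 0, 0, 0.0005, 0.0003, 0.031, 0.6], [0, 0, 0, 0.0005, 0.0003, 0.0325, 0.6], [0, 0, 0, 0.0005, 0.0003, 0.0325, 0.6]]]'

```text
t: 11.25
tool_pos: [0.4821, -0.0874, 0.0333]
ee_rot: [180.0, -0.1, 10.5]
wrist_force: [1.2, 1.3, 8.1]
width: 0.69
grasp_force: 55.2
```

play_rows --moves '[[[0, 0, 0, 0, 0, 0.001, 0.6], [0, 0, 0, 0, 0, 0.002, 0.6], [0, 0, 0, 0, 0, 0.003, 0.6], [0, 0, 0, 0, 0, 0.004, 0.6], [0, 0, 0, 0, 0, 0.004, 0.6]]]' --newtons 80

```text
t: 11.75
tool_pos: [0.4832, -0.0873, 0.0302]
ee_rot: [180.0, -0.2, 10.5]
wrist_force: [2.8, 2.2, 18.3]
width: 0.691
grasp_force: 88.7
```

play_rows --moves '[[[0, 0, 0, 0, 0, 0.001, 0.6], [0, 0, 0, 0, 0, 0.002, 0.6], [0, 0, 0, 0, 0, 0.003, 0.6], [0, 0, 0, 0, 0, 0.003, 0.6]]]'

```text
t: 12.15
tool_pos: [0.4842, -0.0872, 0.0272]
ee_rot: [180.0, -0.3, 10.5]
wrist_force: [6.9, 3.2, 18.4]
width: 0.684
grasp_force: 89.7
```

Run:
```python
from h import *
im,d,c,st=shot("wrist","w7"); print(st["t"],st["tool_pos"],st["wrist_force"],st["ft_torque"])
p=pts(d,c); A=R.from_euler("xyz",st["ee_rot"],degrees=True).as_matrix(); g=(p-st["tool_pos"])@A
b=(p[...,2]>.003)&(p[...,2]<.012)&(g[...,0]>.045)&(g[...,0]<.08)&(abs(g[...,1])<.032)
print(np.percentile(g[b],[1,50,99],axis=0).round(4).tolist())
q=(abs(g[...,2]+.028)<.008)&(abs(g[...,0])<.047)&(abs(g[...,1])<.028); G=g[q]
co=np.linalg.lstsq(np.c_[G[:,:2],np.ones(len(G))],G[:,2],rcond=None)[0]; print("tool plane",co, p[q][:,2].mean())
for s in(.035,-.03): print(s, np.median(p[q&(abs(g[...,0]-s)<.006)][:,2]))
im2,d,c,_=shot("side","side7")
cv2.imwrite("pics/c7.png",np.hstack([cv2.resize(im[60:480,140:500],(400,467)),cv2.resize(im2[210:290,315:400],(400,467),interpolation=cv2.INTER_CUBIC)])[:,:,::-1])
```

```text
12.15 [ 0.48420328 -0.08715929  0.02723368] [ 6.92804385  3.18375802 18.36623201] [ 0.44303852 -0.25464855 -0.0026892 ]
[[0.0473, -0.027, 0.0162], [0.0576, 0.0007, 0.0237], [0.0652, 0.027, 0.0245]]
tool plane [ 0.10824704  0.00044059 -0.02726867] 0.053677539458394756
0.035 0.050985916031661443
-0.03 0.0573577886893233
```

View pics/c7.png

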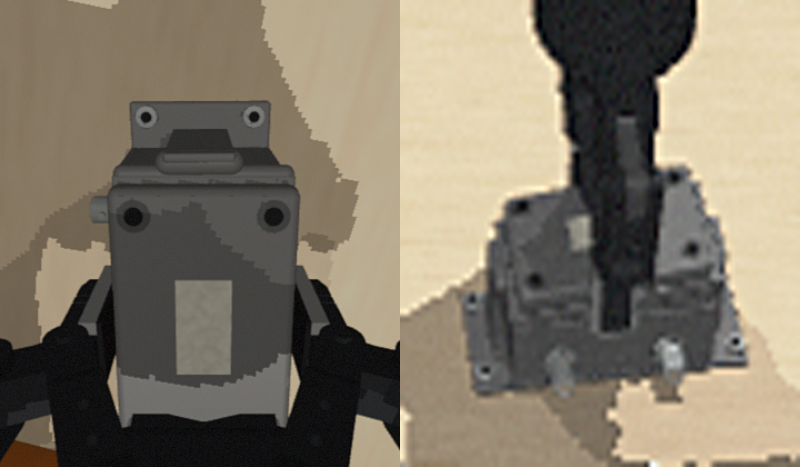

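The front end has clicked in (top at 51 mm), but the rear is still up at about 57 mm. The fingers pass between the jacks. I'll let go, shut the fingers and press from above, rear end first.

play_rows --moves '[[[0, 0, 0, -0.001, 0, -0.002, 0.9], [0, 0, 0, -0.0025, 0, -0.002, 0.9], [0, 0, 0, -0.0025, 0, -0.002, 0.9], [0, 0, 0, -0.0025, 0, -0.03, 0.9], [0, 0, 0, -0.015, 0, -0.06, 0.5], [0, 0, 0, -0.03, 0, -0.065, 0], [0, 0, 0, -0.03, 0, -0.065, 0], [0, 0, 0, -0.03, 0, -0.065, 0], [0, 0, 0, -0.03, 0, -0.065, 0], [0, 0, 0, -0.03, 0, -0.065, 0], [0, 0, 0, -0.03, 0, -0.065, 0], [0, 0, 0, -0.03, 0, -0.065, 0]]]' --newtons 30

```text
t: 13.45
tool_pos: [0.4519, -0.0928, 0.0904]
ee_rot: [180.0, 0.0, 10.5]
wrist_force: [-0.4, 0.8, 0.4]
width: -0.001
grasp_force: 0.0
```

Run:
```python
from h import *
im,d,c,st=shot("wrist","w8"); print(st["t"],st["tool_pos"],st["ee_rot"],st["wrist_force"],st["width"])
p=pts(d,c); A=R.from_euler("xyz",[180,0,10.5],degrees=True).as_matrix(); g=(p-np.array([.4815,-.0873,0]))@A
q=(p[...,2]>.045)&(p[...,2]<.066)&(abs(g[...,0])<.07)&(abs(g[...,1])<.035); G=g[q]
for s in np.arange(-.04,.045,.01):
    k=abs(G[:,0]-s)<.004; print(round(s,3),k.sum(),np.median(G[k,2]).round(4) if k.sum() else "")
print(cv2.minAreaRect(G[:,:2].astype(np.float32)*1000))
c0=np.array([.4815,-.0873]); a=np.radians(10.5); e=np.array([np.cos(a),np.sin(a)])
row([*(c0-.03*e),.062],10.5)
```

```text
13.45 [ 0.45187987 -0.09281286  0.09044832] [1.79999330e+02 3.00978473e-02 1.04558299e+01] [-0.39044495  0.76203673  0.37024723] -0.0008934760147279475
-0.04 1160 -0.0587
-0.03 1707 -0.0577
-0.02 1763 -0.0567
-0.01 1829 -0.0557
0.0 1889 -0.0546
0.01 1975 -0.0535
0.02 2055 -0.0524
0.03 2103 -0.0513
0.04 2196 -0.0503
((3.2790603637695312, 1.5127449035644531), (60.167903900146484, 108.4363021850586), 89.86798095703125)
row [ 0.    0.02 -0.05] [ 0.0001 -0.      0.0286]
```

play_rows --moves '[[[0, 0, 0, 0, 0, 0.02, 0], [0, 0, 0, 0, 0, 0.029, 0], [0, 0, 0, 0, 0, 0.032, 0], [0, 0, 0, 0, 0, 0.034, 0], [0, 0, 0, 0, 0, 0.036, 0], [0, 0, 0, 0, 0, 0.038, 0], [0, 0, 0, 0, 0, 0.039, 0], [0, 0, 0, 0, 0, 0.04, 0], [0, 0, 0, 0, 0, 0.04, 0]]]'

```text
t: 14.4
tool_pos: [0.4518, -0.0927, 0.0507]
ee_rot: [-180.0, 0.0, 10.5]
wrist_force: [-1.0, 0.4, -0.3]
width: 0.001
grasp_force: 0.0
```

play_rows --moves '[[[0, 0, 0, 0, 0, 0.001, 0], [0, 0, 0, 0, 0, 0.002, 0], [0, 0, 0, 0, 0, 0.003, 0], [0, 0, 0, 0, 0, 0.004, 0], [0, 0, 0, 0, 0, 0.004, 0]]]'

```text
t: 14.9
tool_pos: [0.4519, -0.0928, 0.0497]
ee_rot: [-179.9, -0.2, 10.4]
wrist_force: [-8.3, 2.4, 61.3]
width: -0.0
grasp_force: 30.6
```

play_rows --moves '[[[0, 0, 0, 0, 0, -0.003, 0], [0, 0, 0, 0, 0, -0.02, 0], [0, 0, 0, 0.015, 0, -0.03, 0], [0, 0, 0, 0.03, 0, -0.03, 0], [0, 0, 0, 0.03, 0, -0.03, 0], [0, 0, 0, 0.03, 0, -0.03, 0]]]'

```text
t: 15.5
tool_pos: [0.4808, -0.0872, 0.0766]
ee_rot: [180.0, 0.0, 10.5]
wrist_force: [-1.0, -0.4, -0.3]
width: -0.001
grasp_force: 0.0
```

Run:
```python
from h import *
im,d,c,st=shot("wrist","w9"); print(st["t"],st["tool_pos"],st["wrist_force"])
p=pts(d,c); A=R.from_euler("xyz",[180,0,10.5],degrees=True).as_matrix(); g=(p-np.array([.4815,-.0873,0]))@A
q=(p[...,2]>.045)&(p[...,2]<.066)&(abs(g[...,0])<.07)&(abs(g[...,1])<.035); G=g[q]
for s in (-.04,-.02,0,.02,.04):
    k=abs(G[:,0]-s)<.004; print(round(s,3),k.sum(),np.median(G[k,2]).round(4) if k.sum() else "")
a=np.radians(10.5);row([.4815,-.0873,.052],10.5)
```

```text
15.5 [ 0.48084549 -0.08715847  0.076582  ] [-1.03364736 -0.37584011 -0.29652884]
-0.04 261 -0.049
-0.02 592 -0.0491
0 1686 -0.0493
0.02 1888 -0.0491
0.04 2115 -0.0492
row [-0.02  0.06 -0.05] [0.0011 0.0002 0.0245]
```

View pics/w9.png

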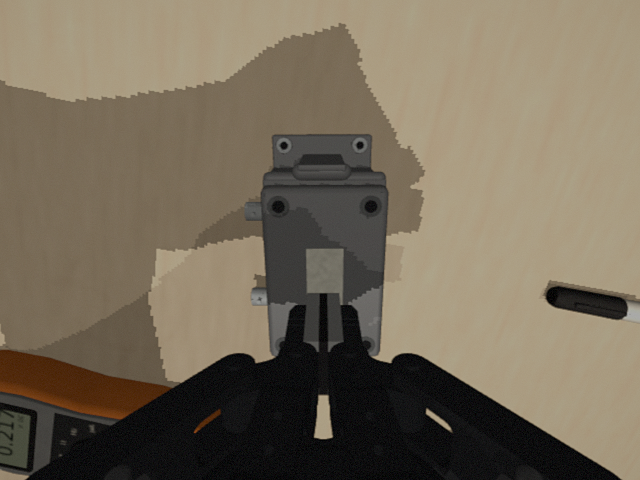

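The cover (columns 262–388) is level end to end, its top at about 49 mm in every section, and the front clip at (322,170) is over its edge. Now I press down on the centre and stay there.

play_rows --moves '[[[0, 0, 0, 0.001, 0, 0.015, 0], [0, 0, 0, 0.001, 0, 0.023, 0], [0, 0, 0, 0.001, 0, 0.026, 0], [0, 0, 0, 0.001, 0, 0.027, 0], [0, 0, 0, 0.001, 0, 0.028, 0], [0, 0, 0, 0.001, 0, 0.0285, 0], [0, 0, 0, 0.001, 0, 0.0285, 0], [0, 0, 0, 0.001, 0, 0.0285, 0], [0, 0, 0, 0.001, 0, 0.0285, 0], [0, 0, 0, 0.001, 0, 0.0285, 0]]]'

```text
t: 16.55
tool_pos: [0.4812, -0.0873, 0.05]
ee_rot: [-179.9, -0.0, 10.4]
wrist_force: [-6.6, 1.0, 31.6]
width: -0.001
grasp_force: 15.7
```

```bash
python3 -c "
from station import manip
s=manip.read_state();print(s['wrist_force'],s['tool_pos']);print(manip.close_job())"
```

```text
[-6.61426677  0.95196317 31.57629846] [ 0.48121754 -0.08733979  0.04995055]
the job is handed in; nothing more can be done
None
```

The cover is snapped home and level on the box (top about 50 mm above the desk), the arm is still pressing it down with about 32 N, and the job was handed in at about 16.6 s; the marker, tee and clamp were not touched.

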